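# Close the joint in a guitar centre-block glue-up jig and bolt it

## Task

Take the pale maple block from the sloping rack and set it down, without dropping it, flat in the bay of the glue-up jig, in line with the block already clamped there, and push it up so that their end faces meet flush with no gap. Then shoot the jig's barrel bolt (draw it back first if it is in the way) fully home into its brass keeper behind the block. Leave the walnut block in the rack and do not disturb the other things on the bench.

Things in the scene. Friction and masses are not known exactly. Their poses are not given: they have to be found in the camera images.
- maple_block: Pale maple block to be moved, loose, 90 (x) x 46 (y) x 40 (z) mm, about 120 g. Origin: centre of its 90 x 46 underside; x runs along its length, z out of its top. It starts lying on the rack's slope, tilted 28 degrees. Its two ends are alike.
- walnut_block: Dark walnut block of the same size and axes, loose, in the rack's other place; must stay there.
- rack: Blue sloping rack, fixed. Origin on the table under the slope's middle. The slope (116 x 216 mm) rises 28 degrees towards its +x; at the origin it is 52 mm high. A lip 8 mm high at the low edge holds the blocks, at about y = +48 and -48 mm. A 10 mm steel bar along y (x = 24, z = 143 mm, posts at y = +-113) hangs over the high part: a vertical gripper meets it, so tilt the tool square to the slope.
- jig: Glue-up jig, fixed: green bed x -115 to 105, y -125 to 105, 12 mm thick. Origin on the table. A maple front half, 40 mm high, is fixed at x 15 to 95, y 24 to 70, under a dark strap clamp (x 63 to 93, to z = 76). The bay for the loose block is x -75 to 15, y 24 to 70. Behind it the bolt, 10 mm thick, runs along y at x = -82.5, z = 26, in steel guides (to z = 36) at y 0 to 10 and -120 to -112.
- joint_face (a point): Foot of the end face of the fixed front half, in the middle of its width, on the bed's top (12 mm above the table); axes as the jig's. The end face looks to -x. The butted block's origin belongs 45 mm from here to -x, its length along x.
- keeper (a point): Centre of the brass keeper, 16 mm long along y, at the far (+y) side of the bay, up to z = 36 mm; axes as the jig's. The bolt's tip belongs inside it.
- bolt_knob (a point): Grip point on the bolt's upright red knob, a pin 14 mm across, 10 mm below its top and 58 mm above the table; moves with the bolt; axes as the jig's. Fingertips here clear the guides by about 3 mm. The bolt's tip is 111 mm from the knob towards +y. Fully home, the block is near: open the fingers only a little, or grip along x.
- bolt (a joint): Travel of the bolt (m) towards the jig's +y: 0 drawn back (tip 7 mm short of the bay's side), 0.072 fully home in the keeper. It slides stiffly (1.5 N), stays where it is left, and its side clears the butted block by 2.5 mm.
- glue: White glue bottle, bystander, 52 mm across, 100 mm high, stands between rack and jig; origin at the centre of its foot.
- screw_box: Open cardboard box of screws, bystander, 120 x 75 x 35 mm; origin under its centre.
- tin: Small aluminium tin, bystander, 42 mm across, 48 mm high, stands on the jig's bed; origin at the centre of its foot.
- pickup: Black guitar pickup with six steel pole screws, bystander, 84 x 38 x 22 mm, lying between rack and jig; origin under its centre.

How it is judged:
By the outcome, as a careful person would: the job done as asked, in the order asked, and still so for the second after the job is handed in, with the robot touching nothing.
It also fails if it takes over 72 s, if anything falls off the work surface, if the arm or the gripper's body presses on something with over 40 N, if the wrist force passes 120 N, or if a joint passes its speed limit or range.

## Robot

A 6-joint arm with a two-finger parallel gripper is mounted at the origin on the work surface. World frame = base frame: x ahead of the robot, y to its left, z up, the work surface at z = 0. Lengths are in mm, angles in rad, forces in N, time in s.
With the tool pointing down it reaches from about 275 to 825 mm from the base axis. Payload 4.9 kg.
Tool frame: the origin (TCP) lies at the very end of the fingers, on their centre line; the grasp point (between the pads) lies 19 mm behind it; z points along the fingers, y is the line along which they close (so a half turn about z gives the same grasp; the last joint's range is limited). The gripper opens to 85 mm and grips with 20 to 120 N. Pads are 22 mm wide; open, the fingers measure 114 mm over their backs; the gripper's body (76 mm by 85 mm) begins 54 mm behind the grasp point. The pads swing forward as they close: fully open they stand 13 mm farther back than shut.
Start: joints at [-1.474, 0.326, -0.193, 1.052, 0, 1.437], TCP at [125.827, -535.431, 231.281] pointing down, gripper open.
Joint ranges: [-2.65, 2.65], [-0.97, 1.79], [-1.3, 1.35], [-1.93, 2.1], [-1.47, 1.37], [-3.14, 3.14]. Speed limits (rad/s): [2.57, 2.57, 3.14, 3.14, 3.14, 3.14].

## Interface

Orientations are given as [roll, pitch, yaw] about the fixed x, y, z axes, in that order (R = Rz(yaw) Ry(pitch) Rx(roll)).
In Python, from bench import bot, solve_ik, imaging gives the robot as it stands. Calls block until the motion is done:
- bot.move_ptp(position, orientation): joint-space move of the TCP to a pose.
- bot.movel(position, rot=None, max_speed=150, threshold=None): straight line of the TCP; rot=None keeps the orientation; max_speed is the mean speed in mm/s. With threshold (N) it stops when the force on the tool has changed by that much, and returns True; else False.
- bot.move_j(angles): joint-space move.
- bot.grip(opening, effort=None): opening from 0.0 (shut) to 1.0 (fully open); effort is the grip in N (None keeps the last); returns when the fingers have stopped.
- bot.dwell(seconds).
- solve_ik(position, orientation): joint angles nearest the present ones, or None.
- bot.get_state(): the state.
- imaging.capture(name): name is "scene" or "side" or "wrist"; returns the picture (400x640x3 uint8, blue, green, red); there is no depth.
- imaging.camera_model(name): a dict with "K" (3x3 intrinsics, pixels), "position" and "rotation" of the camera in the world. Camera axes: x right, y up, looking along -z (the intrinsics and any distortion apply to the point x, -y, -z); pixel columns grow to the right and rows downward; lengths in mm; the calibration is good to about 2 mm. A picture is of the moment at which its call begins: read the wrist's pose just before it. camera_model takes no time and is no camera call; for the wrist camera it gives the pose at the moment of the call.
A pose or a line that the arm cannot do raises bot.IKError and nothing moves.
- bot.sign_off(): hands the job in; it is judged then, once.
The state is a dict: "t": time; "qpos": joint angles; "joint_velocities": joint speeds; "effort": joint torques, N m; "tcp_pos": TCP position; "orientation": TCP orientation; "contact_force": force on the tool from outside, world axes, zero at the start; "wrist_torque": the same for the moment, N m; "opening": opening from 0.0 (shut) to 1.0 (fully open); "gripper_force": force on a finger pad.
Only numpy, scipy, OpenCV 4.12 (cv2) and the standard library are available. Lean on these libraries where they do the work, as an engineer would, in place of code of your own. Each camera call takes 0.05 s, during which the arm holds its last target. There are 200 camera calls.

## Working session

There is one attempt and no reset: what is moved stays moved. The work goes in short steps, each a Python script; the robot and the scene stay as the last script left them, time stands still between calls to the robot, and variables do not carry over. Pictures are saved under pics/ and viewed, at most 10 in all, crops included, and the job is handed in when it is done.

```bash
mkdir -p pics; ls
python3 - <<'E'
from bench import bot, imaging
import cv2, numpy as np
for n in ("scene","side"):
    im=imaging.capture(n); cv2.imwrite(f"pics/{n}0.png",im)
    m=imaging.camera_model(n); print(n,{k:(np.round(v,3).tolist() if not isinstance(v,str) else v) for k,v in m.items()})
m=imaging.camera_model("wrist");print(m)
E
```

```text
pics
scene {'K': [[383.626, 0.0, 325.411], [0.0, 383.626, 194.904], [0.0, 0.0, 1.0]], 'position': [1159.496, 251.397, 645.052], 'rotation': [0.839, -0.015, 1.976]}
side {'K': [[375.444, 0.0, 319.766], [0.0, 375.444, 195.416], [0.0, 0.0, 1.0]], 'position': [353.972, -590.481, 625.349], 'rotation': [0.836, 0.01, -0.398]}
{'K': array([[278.66400019,   0.        , 322.43117478],
       [  0.        , 278.66400019, 199.12439893],
       [  0.        ,   0.        ,   1.        ]]), 'position': array([ 203.34238842, -516.72172464,  373.93657342]), 'rotation': array([-0.31642627,  0.00177889, -1.33975673])}
```

View pics/scene0.png

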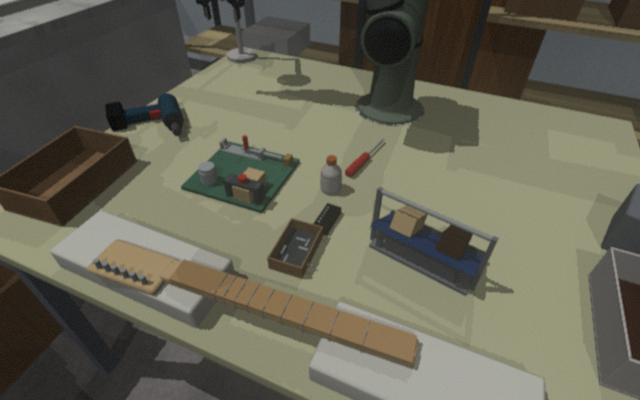

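View pics/side0.png

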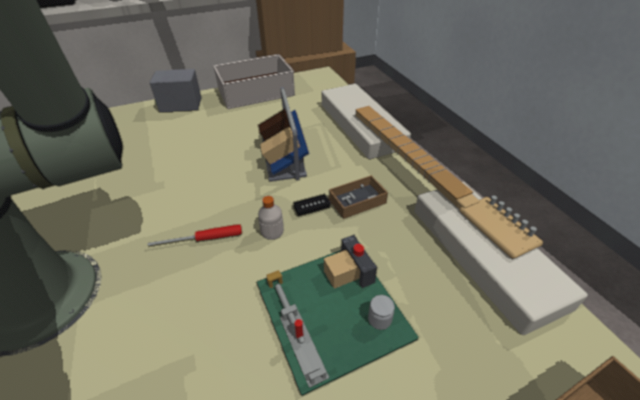

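The scene view shows the maple block at (407,220), the walnut block at (455,240) and the jig at about (242,170). The side view shows the maple block at (278,145), the jig's knob at (299,328), the keeper at (274,278) and the front half at (340,268). The slope rises away from the robot.

```bash
cat > h.py <<'E'
from bench import bot, solve_ik, imaging
import cv2, numpy as np
from scipy.spatial.transform import Rotation as R
np.set_printoptions(precision=1,suppress=True)
class Cam:
    def __init__(s,n,img=None):
        m=imaging.camera_model(n); s.K=m["K"]; s.p=np.array(m["position"]); s.R=R.from_euler("xyz",m["rotation"]).as_matrix()
        s.img=imaging.capture(n) if img is None else img
    def ray(s,uv):
        uv=np.atleast_2d(uv).astype(float)
        d=np.c_[(uv[:,0]-s.K[0,2])/s.K[0,0],-(uv[:,1]-s.K[1,2])/s.K[1,1],-np.ones(len(uv))]@s.R.T
        return d/np.linalg.norm(d,axis=1)[:,None]
    def hit(s,uv,z=0.,n=(0,0,1),p0=None):
        n=np.array(n,float); p0=np.array([0,0,z]) if p0 is None else p0
        d=s.ray(uv); return s.p+d*((p0-s.p)@n/(d@n))[:,None]
    def proj(s,X):
        c=(np.atleast_2d(X)-s.p)@s.R; return np.c_[s.K[0,2]-s.K[0,0]*c[:,0]/c[:,2], s.K[1,2]+s.K[1,1]*c[:,1]/c[:,2]]
def tri(c1,u1,c2,u2):
    d1,d2=c1.ray(u1)[0],c2.ray(u2)[0]
    t=np.linalg.lstsq(np.c_[d1,-d2],c2.p-c1.p,rcond=None)[0]
    a,b=c1.p+t[0]*d1,c2.p+t[1]*d2; return (a+b)/2,np.linalg.norm(a-b)
def mask(img,lo,hi,roi=None):
    m=cv2.inRange(cv2.cvtColor(img,cv2.COLOR_BGR2HSV),np.array(lo),np.array(hi))
    if roi: k=np.zeros_like(m); x0,y0,x1,y1=roi; k[y0:y1,x0:x1]=255; m&=k
    return m
def big(m): return max(cv2.findContours(m,cv2.RETR_EXTERNAL,cv2.CHAIN_APPROX_NONE)[0],key=cv2.contourArea)[:,0]
def cen(c): return c.mean(0)
E
python3 - <<'E'
from h import *
S,D=Cam("scene"),Cam("side")
for c,px in((S,[(240,188),(407,215),(430,245),(245,143),(455,240),(288,158)]),(D,[(330,340),(278,145),(300,130),(299,328),(270,125),(274,278)])):
    h=cv2.cvtColor(c.img,cv2.COLOR_BGR2HSV); print([h[y,x].tolist() for x,y in px])
for c,roi in((S,(170,125,310,215)),(D,(240,240,430,395))):
    m=mask(c.img,(60,60,20),(95,255,200),roi); g=big(m); g=g
    w=c.hit(g,12.)[:,:2].astype(np.float32); h=cv2.convexHull(w)
    print("bed",cv2.minAreaRect(h)); 
print("maple",tri(S,(407,219),D,(278,145)),"walnut",tri(S,(455,240),D,(273,124)))
print("knobtop",tri(S,(245,136),D,(299,321)),"keeper",tri(S,(288,158),D,(274,279)))
print("bar ends",tri(S,(378,192),D,(300,150)),tri(S,(493,239),D,(285,95)))
E
```

```text
[[19, 83, 114], [21, 84, 115], [111, 109, 77], [6, 142, 77], [18, 80, 54], [20, 125, 114]]
[[75, 100, 97], [19, 97, 118], [109, 157, 91], [1, 206, 104], [10, 149, 48], [19, 149, 127]]
bed ((497.8805847167969, -249.66986083984375), (236.06698608398438, 134.6359100341797), 86.2997055053711)
bed ((512.656005859375, -254.47198486328125), (217.38204956054688, 228.22601318359375), 1.894873023033142)
maple (array([563.8, 195.6,  70.6]), np.float64(7.180300616232569)) walnut (array([582.6, 298.2,  71. ]), np.float64(7.170789513996875))
knobtop (array([ 438.6, -285.2,   68.9]), np.float64(2.012755174701864)) keeper (array([ 431.2, -161.8,   27.9]), np.float64(2.887288796778188))
bar ends (array([580.7, 115.9, 116. ]), np.float64(30.969490322996464)) (array([630.5, 347.7, 134.7]), np.float64(16.327554693527496))
```

Run:
```python
from h import *
s=bot.get_state(); print(s["orientation"],s["opening"],s["t"])
Rt=R.from_euler("xyz",s["orientation"]).as_matrix(); c=Cam("wrist")
print(Rt, "cam in tool",Rt.T@(c.p-s["tcp_pos"]), "look",Rt.T@c.R@[0,0,-1])
yaw=np.radians(2.5)
for k in (np.pi/2,-np.pi/2):
    q=solve_ik([450,-250,230],[np.pi,0,yaw+k]); print(k,q)
for k in(0,np.pi):
    T=R.from_euler("z",-10,degrees=True)*R.from_euler("y",-28,degrees=True)*R.from_euler("xyz",[np.pi,0,k]); print(T.as_matrix()[:,2])
    for h in (0,120): print(k,solve_ik(np.array([565,197,70])-h*T.as_matrix()[:,2],T.as_euler("xyz").tolist()))
# put camera above jig
k=-np.pi/2
for k in (np.pi/2,-np.pi/2):
    if solve_ik([450,-250,230],[np.pi,0,yaw+k]) is not None:
        bot.move_ptp([450,-250,230],[np.pi,0,yaw+k]); break
print(k,bot.get_state()["t"])
c=Cam("wrist"); cv2.imwrite("pics/w1.png",c.img); np.save("w1.npy",c.img); print(c.p)
```

```text
[-3.1 -0.   0.2] 1.0032091478125698 0.2
[[ 1.   0.2 -0. ]
 [ 0.2 -1.   0. ]
 [ 0.  -0.  -1. ]] cam in tool [  79.7   -0.2 -143.4] look [-0.3 -0.   1. ]
1.5707963267948966 [-0.7  0.3 -0.3  1.   0.   0.9]
-1.5707963267948966 [-0.7  0.3 -0.3  1.   0.  -2.3]
[ 0.5 -0.1 -0.9]
0 [ 0.3  0.4 -0.8 -0.  -0.2 -2.7]
0 [ 0.4  0.1 -0.7  0.3 -0.3 -2.6]
[ 0.5 -0.1 -0.9]
3.141592653589793 [ 0.3  0.4 -0.8 -0.  -0.2  0.5]
3.141592653589793 [ 0.4  0.1 -0.7  0.3 -0.3  0.5]
1.5707963267948966 1.8417
[ 446.2 -170.9  373.3]
```

View pics/w1.png

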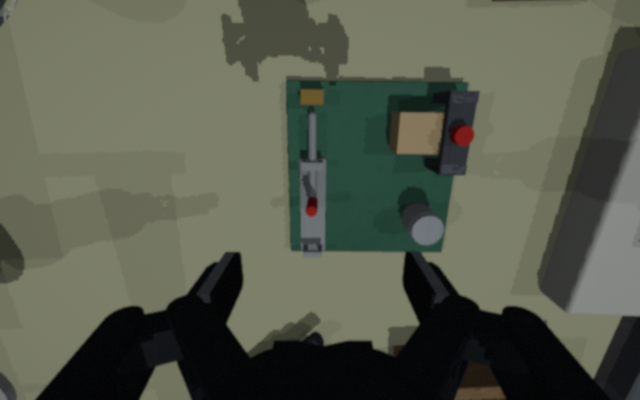

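The wrist view shows the bed at (288–467, 80–250), the keeper at (312,97), the bolt tip at (312,113), the knob at (312,207) and the front half at (393–442, 112–155). The bolt lies across the bay.

```bash
python3 - <<'E'
from h import *
c=Cam("wrist",np.load("w1.npy"))
m=mask(c.img,(60,60,20),(95,255,200),(270,60,480,260)); m=cv2.morphologyEx(m,cv2.MORPH_CLOSE,np.ones((5,5)))
w=c.hit(big(m),12.)[:,:2].astype(np.float32); r=cv2.minAreaRect(cv2.convexHull(w)); print("bed",r, cv2.boxPoints(r).tolist())
# bed left edge line fit
g=big(m)
for nm,sel in(("left",(g[:,0]<296)&(g[:,1]>100)&(g[:,1]<240)),("top",(g[:,1]<86)&(g[:,0]>330)&(g[:,0]<420)),("bottom",(g[:,1]>245)&(g[:,0]>330)&(g[:,0]<435))):
    P=c.hit(g[sel],12.)[:,:2]; vx=cv2.fitLine(P.astype(np.float32),cv2.DIST_HUBER,0,.01,.01).ravel(); print(nm,vx,np.degrees(np.arctan2(vx[1],vx[0])))
mm=mask(c.img,(12,40,90),(28,160,255),(380,105,443,165)); g=big(mm)
P=c.hit(g,52.)[:,:2].astype(np.float32); r=cv2.minAreaRect(P); print("front half top z52",r,cv2.boxPoints(r).tolist())
k=mask(c.img,(15,140,80),(30,255,255),(290,80,335,110)); print("keeper36",cv2.minAreaRect(c.hit(big(k),36.)[:,:2].astype(np.float32)))
kn=mask(c.img,(0,150,60),(8,255,255),(295,190,330,222))|mask(c.img,(172,150,60),(180,255,255),(295,190,330,222)); g=big(kn); print("knob px",g.min(0),g.max(0)); 
print("knobtop68", c.hit([g[:,0].mean(),g[:,1].max()-3],68.))
E
python3 - <<'E'
import cv2,numpy as np
im=np.load('w1.npy')[70:260,270:490]; cv2.imwrite('pics/w1c.png',cv2.resize(im,None,fx=3,fy=3,interpolation=cv2.INTER_NEAREST))
E
```

```text
bed ((513.2918090820312, -252.17303466796875), (217.47930908203125, 229.3320770263672), 1.7693753242492676) [[401.0635070800781, -140.91917419433594], [408.14447021484375, -370.14190673828125], [625.5201416015625, -363.4268798828125], [618.4391479492188, -134.20416259765625]]
left [   0.    -1.   405.1 -244.3] -87.97427
top [   1.     0.   491.  -138.7] 1.6056603
bottom [   1.     0.   532.1 -363.6] 2.3212383
front half top z52 ((555.8622436523438, -193.28033447265625), (48.13901901245117, 45.033653259277344), 2.40513014793396) [[530.8690185546875, -171.79342651367188], [532.7589111328125, -216.78741455078125], [580.85546875, -214.76724243164062], [578.965576171875, -169.77325439453125]]
keeper36 ((432.44921875, -159.35641479492188), (22.83057403564453, 13.876152038574219), 2.4028239250183105)
knob px [307 205] [315 215]
knobtop68 [[ 437.7 -287.3   68. ]]
```

View pics/w1c.png

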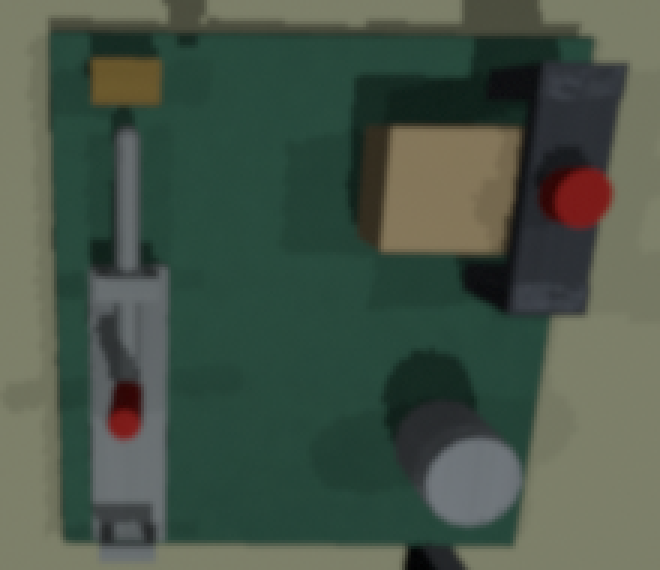

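The knob is at jig y ≈ -42, so the bolt is about 52 mm out and blocks the bay. I'll draw it back first.

```bash
cat >> h.py <<'E'
YJ=np.radians(2.1); OJ=np.array([517.9,-242.0,0])
def J(x,y,z): return (OJ+R.from_euler("z",YJ).apply([x,y,z])).tolist()
RB=[np.pi,0,YJ+np.pi/2]
def st(*k):
    s=bot.get_state(); print("t %.1f"%s["t"],np.array(s["tcp_pos"]),"F",np.array(s["contact_force"]),"open %.3f gf %s"%(s["opening"],s["gripper_force"]),*k); return s
E
python3 - <<'E'
from h import *
bot.grip(0.5)
bot.move_ptp(J(-82,-42.3,110),RB)
print(bot.movel(J(-82,-42.3,39),max_speed=100,threshold=10)); st()
bot.grip(0.0,30); st("gripped")
print(bot.movel(J(-82,-98,39),max_speed=40,threshold=15)); s=st("pulled")
d=R.from_euler("z",-YJ).apply(np.array(s["tcp_pos"])-OJ); print(d)
bot.grip(0.4)
bot.movel(J(-82,d[1],140),max_speed=200); st()
E
```

```text
False
t 3.8 [ 438.1 -287.6   39.7] F [ 0.1  1.  -0.1] open 0.501 gf 0.0
t 4.2 [ 437.8 -287.7   39.7] F [-1.4 -0.2  5. ] open 0.155 gf 29.222275614738464 gripped
False
t 5.7 [ 439.4 -339.8   39.6] F [-2.1 10.  12.7] open 0.153 gf 29.94962453842163 pulled
[-82.  -94.9  39.6]
t 6.7 [ 439.1 -339.6  139.3] F [-0.5 -0.2  0.2] open 0.399 gf 0.0
```

```bash
cat >> h.py <<'E'
def RT(yaw): return R.from_euler("z",yaw,degrees=True)*R.from_euler("y",-28,degrees=True)*R.from_euler("xyz",[np.pi,0,np.pi])
E
python3 - <<'E'
from h import *
bot.movel(J(-82,-90,250),max_speed=250)
T=RT(-10); p=np.array([564,196,71])-150*T.as_matrix()[:,2]
bot.grip(1.0)
bot.move_ptp(p.tolist(),T.as_euler("xyz").tolist()); bot.dwell(.3); st()
c=Cam("wrist"); np.save("w2.npy",c.img); cv2.imwrite("pics/w2.png",c.img)
E
```

```text
t 10.2 [494.9 207.8 203.4] F [-0.2 -0.5  0.4] open 1.002 gf 0.0
```

View pics/w2.png

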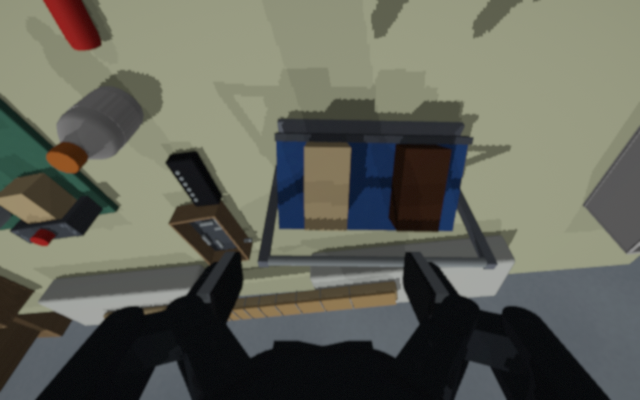

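The view shows the maple top at (304–351, 142–230), the walnut block at right (391–450, 145–230), the slope blue, the lip side at the top of the picture and the bar at row 261, clear of the fingers.

Run:
```python
from h import *
c=Cam("wrist",np.load("w2.npy"))
m=mask(c.img,(10,40,70),(28,200,255),(290,135,365,240)); g=big(m); r=cv2.minAreaRect(g); print(r)
a=cv2.approxPolyDP(g,4,True)[:,0]; print(a.tolist())
h=cv2.cvtColor(c.img,cv2.COLOR_BGR2HSV); print("row190",[h[190,x].tolist() for x in range(298,360,4)])
b=mask(c.img,(100,80,20),(125,255,255),(265,130,480,240)); gb=big(cv2.morphologyEx(b|m,cv2.MORPH_CLOSE,np.ones((5,5)))); print("blue",gb.min(0),gb.max(0))
for yaw in(-10,-8,-12):
  n=-RT(yaw).as_matrix()[:,2]; ex=R.from_euler("z",yaw,degrees=True).as_matrix()@[np.cos(np.radians(28)),0,np.sin(np.radians(28))]; ey=np.cross(n,ex)
  for off in(0,10,20):
    p0=np.array([564,196,71.])+n*off
    P=c.hit(g,n=n,p0=p0); q=np.c_[(P-p0)@ex,(P-p0)@ey].astype(np.float32); rr=cv2.minAreaRect(q)
    ctr=p0+rr[0][0]*ex+rr[0][1]*ey; print(yaw,off,np.array(rr[1]),"ang %.1f"%rr[2],ctr)
```

```text
((326.9999694824219, 187.99996948242188), (45.99999237060547, 85.99998474121094), 0.0)
[[306, 145], [305, 230], [343, 231], [350, 147]]
row190 [[109, 191, 44], [111, 106, 48], [20, 82, 125], [20, 81, 126], [20, 82, 125], [20, 84, 125], [20, 83, 126], [20, 82, 125], [20, 82, 125], [20, 84, 124], [20, 84, 125], [20, 84, 125], [20, 82, 124], [112, 125, 53], [108, 191, 52], [108, 191, 52]]
blue [276 140] [396 231]
-10 0 [49.1 97.7] ang 88.8 [570.1 199.2  73.9]
-10 10 [47.4 94.4] ang 88.8 [562.9 200.3  81.4]
-10 20 [45.7 91. ] ang 88.8 [555.7 201.4  88.8]
-8 0 [49.1 97.7] ang 87.0 [570.1 199.1  74. ]
-8 10 [47.4 94.4] ang 87.0 [562.9 200.2  81.4]
-8 20 [45.7 91. ] ang 87.0 [555.7 201.4  88.9]
-12 0 [97.7 49.1] ang 0.6 [570.1 199.2  73.8]
-12 10 [94.4 47.4] ang 0.6 [562.9 200.3  81.3]
-12 20 [91.  45.8] ang 0.6 [555.8 201.4  88.8]
```

Run:
```python
from h import *
c=Cam("wrist",np.load("w2.npy")); yaw=-11.3
Y=R.from_euler("z",yaw,degrees=True).as_matrix(); n=-RT(yaw).as_matrix()[:,2]; ex=Y@[np.cos(np.radians(28)),0,np.sin(np.radians(28))]; ey=np.cross(n,ex)
b=mask(c.img,(100,100,15),(125,255,255),(262,130,485,245)); 
E=[]
for r in (160,170,180,190,200,210,220):
    x=np.where(b[r])[0]; E.append((r,x.min()-.5,x.max()+.5))
E=np.array(E); print(E.tolist())
x=np.where(b[:,370])[0]; print("col370 rows",x.min(),x.max())
for off in(-15,-22,-30,-38):
    p0=np.array([564,196,71.])+n*off
    f=lambda u:(lambda P:np.c_[(P-p0)@ex,(P-p0)@ey,P[:,2]])(c.hit(u,n=n,p0=p0))
    L=f(E[:,[1,0]]);Rr=f(E[:,[2,0]]); V=f([[370,x.min()-.5],[370,x.max()+.5]])
    print(off,"w",np.abs(L-Rr)[:,1],"len",V[1,0]-V[0,0],"z lo/hi",V[:,2],"midpt",p0+ex*V[:,0].mean()+ey*((L+Rr)[:,1].mean()/2))
m=mask(c.img,(10,40,70),(28,200,255),(290,135,365,240))
for r in(150,160,175,190,205,220,228): t=np.where(m[r])[0]; print(r,t.min(),t.max(),end="; ")
t=np.where(m[:,328])[0];print("col328",t.min(),t.max())
```

```text
[[160.0, 276.5, 464.5], [170.0, 275.5, 462.5], [180.0, 275.5, 459.5], [190.0, 276.5, 459.5], [200.0, 277.5, 458.5], [210.0, 278.5, 455.5], [220.0, 279.5, 453.5]]
col370 rows 142 228
-15 w [209.9 211.1 210.1 211.4 211.5 209.3 208.2] len 103.3804246453085 z lo/hi [36.3 84.8] midpt [586.5 245.7  60.6]
-22 w [214.6 215.9 214.9 216.2 216.3 214.1 213. ] len 105.728773880479 z lo/hi [30.5 80.1] midpt [591.6 246.1  55.3]
-30 w [220.1 221.4 220.3 221.7 221.8 219.5 218.4] len 108.41260157781677 z lo/hi [23.8 74.7] midpt [597.5 246.4  49.3]
-38 w [225.5 226.9 225.8 227.2 227.3 224.9 223.8] len 111.0964292751546 z lo/hi [17.2 69.3] midpt [603.4 246.8  43.2]
150 305 350; 160 305 350; 175 304 349; 190 304 348; 205 304 348; 220 305 346; 228 305 345; col328 146 230
```

Run:
```python
from h import *
c=Cam("wrist",np.load("w2.npy")); yaw=-11.3
Y=R.from_euler("z",yaw,degrees=True).as_matrix(); n=-RT(yaw).as_matrix()[:,2]; ex=Y@[np.cos(np.radians(28)),0,np.sin(np.radians(28))]; ey=np.cross(n,ex)
for o in (-21,-23,-25):
    p0=np.array([564,196,71.])+n*o; p1=p0+40*n
    f=lambda u,p:np.c_[(c.hit(u,n=n,p0=p)-p0)@ex,(c.hit(u,n=n,p0=p)-p0)@ey,c.hit(u,n=n,p0=p)[:,2]]
    hi=f([[370,228.5]],p0)[0]; s0=hi[0]-58
    L=f([[304.,188],[349.,188],[326.5,230.5],[326.5,145.5]],p1)
    O=p0+s0*ex; print(o,"origin z",O[2],"block hi/lo s",L[2:,0]-s0,"y",L[:2,1]-L[:2,1].mean())
    ctr=p1+(L[2,0]-45)*ex+L[:2,1].mean()*ey; print("top ctr",ctr,"slope lo visible",f([[370,141.5]],p0)[0][0]-s0)
```

```text
-21 origin z 53.546948788956016 block hi/lo s [ 43.3 -47.1] y [-23.  23.]
top ctr [556.5 201.3  88. ] slope lo visible -47.393295418311745
-23 origin z 52.19837968209341 block hi/lo s [ 43.3 -47.8] y [-23.2  23.2]
top ctr [558.2 201.1  86.7] slope lo visible -48.06425234264632
-25 origin z 50.84981057523067 block hi/lo s [ 43.3 -48.4] y [-23.3  23.3]
top ctr [559.9 200.8  85.4] slope lo visible -48.73520926698071
```

Checks agree: the slope origin comes out 52.2 mm high (52 given), and the top face 46.4 x 91 mm. Grasping now.

Run:
```python
from h import *
T=RT(-11.3); z=T.as_matrix()[:,2]; e=T.as_euler("xyz").tolist(); C=np.array([558.2,201.1,86.7])
bot.grip(0.78)
bot.move_ptp((C-70*z).tolist(),e)
print(bot.movel((C+20*z).tolist(),max_speed=120,threshold=12),bot.movel((C+32*z).tolist(),max_speed=50,threshold=8)); st()
bot.grip(0.0,45); st("gripped")
bot.movel((C-5*z).tolist(),max_speed=60); bot.movel((C-110*z).tolist(),max_speed=120); st("lifted")
c=Cam("side"); cv2.imwrite("pics/lift.png",c.img[20:300,150:470])
print(solve_ik(J(-42,47,60),[np.pi,0,YJ+np.pi]), solve_ik(J(-42,47,20),[np.pi,0,YJ]))
```

```text
False False
t 12.2 [572.8 198.   58.1] F [-0.7  0.3  0.3] open 0.787 gf 0.0
t 12.5 [572.8 198.2  58.6] F [-1.8  0.2  2.4] open 0.534 gf 46.57721757888794 gripped
t 14.3 [507.3 211.  183.2] F [ 0.8 -0.6 -0.2] open 0.533 gf 46.34440004825592 lifted
[-0.5  0.4 -0.5  0.6  0.  -0.6] [-0.5  0.5 -0.5  0.5  0.   2.6]
```

View pics/lift.png

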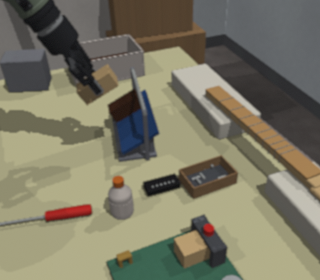

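The block is held square in the fingers, clear of the rack, and the walnut is still in its place. Next, carry it to the bay.

```bash
cat >> h.py <<'E'
RP=[np.pi,0,YJ+np.pi]
def inj(p): return R.from_euler("z",-YJ).apply(np.array(p)-OJ)
E
python3 - <<'E'
from h import *
bot.move_ptp(J(-42,47,130),RP); st()
bot.movel(J(-42,47,32),max_speed=100,threshold=10); bot.dwell(.2); st()
print(bot.movel(J(-42,47,15),max_speed=20,threshold=5)); s=st("down"); z=s["tcp_pos"][2]
print(inj(s["tcp_pos"]))
bot.dwell(.1)
print(bot.movel(J(-15,47,z+0.5),max_speed=20,threshold=9)); s=st("pushed"); print(inj(s["tcp_pos"]))
c=Cam("wrist"); np.save("w3.npy",c.img); cv2.imwrite("pics/w3.png",c.img)
E
```

```text
t 15.9 [ 474.4 -195.8  129.9] F [ 0.8 -0.1 -1.4] open 0.535 gf 46.14887595176697
t 17.2 [ 474.7 -196.8   32.6] F [ 0.6  0.4 -1.7] open 0.529 gf 46.14465594291687
True
t 17.8 [ 474.1 -196.5   19.3] F [-0.5  0.6  3.7] open 0.532 gf 47.00536072254181 down
[-42.1  47.1  19.3]
True
t 18.3 [ 474.  -196.5   19.3] F [-0.8  0.1  5. ] open 0.535 gf 46.99301540851593 pushed
[-42.2  47.1  19.3]
```

View pics/w3.png

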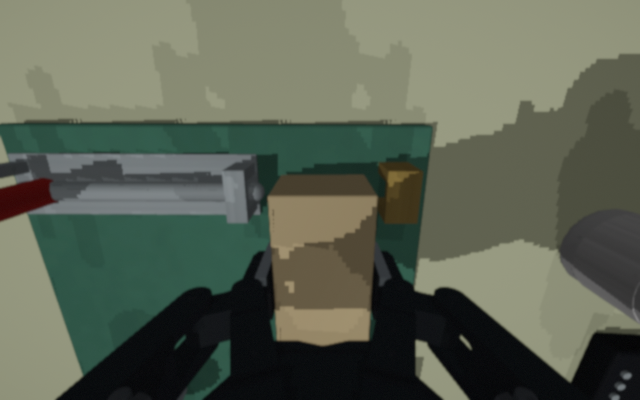

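The block is down in the bay between the bolt guide (240,195) and the keeper (402,195), and clears both. The push stopped early on friction, so I'll relieve the down-force and push again.

Run:
```python
from h import *
bot.movel(J(-42,47,20.2),max_speed=20); bot.dwell(.2); st("relieved")
print(bot.movel(J(-20,47,20.2),max_speed=20,threshold=12)); s=st("pushed"); print(inj(s["tcp_pos"]))
```

```text
t 18.8 [ 473.9 -196.4   19.9] F [-1.  -0.5 -1.6] open 0.533 gf 46.31854712963104 relieved
True
t 19.6 [ 487.1 -196.    19.7] F [-1.7 -0.2  3.9] open 0.532 gf 47.02715814113617 pushed
[-29.1  47.1  19.7]
```

Run:
```python
from h import *
p=inj(bot.get_state()["tcp_pos"])
bot.movel(J(p[0],47,19.2),max_speed=10,threshold=4); st("seated")
bot.grip(0.68); bot.dwell(.2)
bot.movel(J(p[0],47,85),max_speed=120); 
bot.grip(0.0,20)
bot.movel(J(-98,47,85),max_speed=200); bot.movel(J(-98,47,22),max_speed=100,threshold=10); st("behind")
print(bot.movel(J(-80,47,22),max_speed=20,threshold=12)); s=st("push"); print(inj(s["tcp_pos"]))
bot.dwell(.1); st()
bot.movel(J(-98,47,22),max_speed=80); bot.movel(J(-98,47,150),max_speed=200)
bot.movel(J(-60,30,230),max_speed=200); bot.dwell(.3); st()
c=Cam("wrist"); np.save("w4.npy",c.img); cv2.imwrite("pics/w4.png",cv2.resize(c.img[60:330,160:560],None,fx=2,fy=2,interpolation=cv2.INTER_CUBIC))
```

```text
t 19.8 [ 487.1 -196.    19.7] F [0.6 0.9 3.6] open 0.529 gf 47.30992913246155 seated
t 22.9 [ 418.7 -198.8   22.2] F [ 0.5 -1.1  0.4] open 0.004 gf 0.0 behind
True
t 23.6 [ 430.5 -197.9   21.6] F [-0.1  0.8 -0.1] open -0.000 gf 0.0 push
[-85.8  47.2  21.6]
t 23.7 [ 430.3 -197.8   21.4] F [ 0.9 -0.5  0.7] open 0.000 gf 0.0
t 25.6 [ 456.1 -213.8  229.1] F [-0.1 -0.2  0.2] open 0.001 gf 0.0
```

View pics/w4.png

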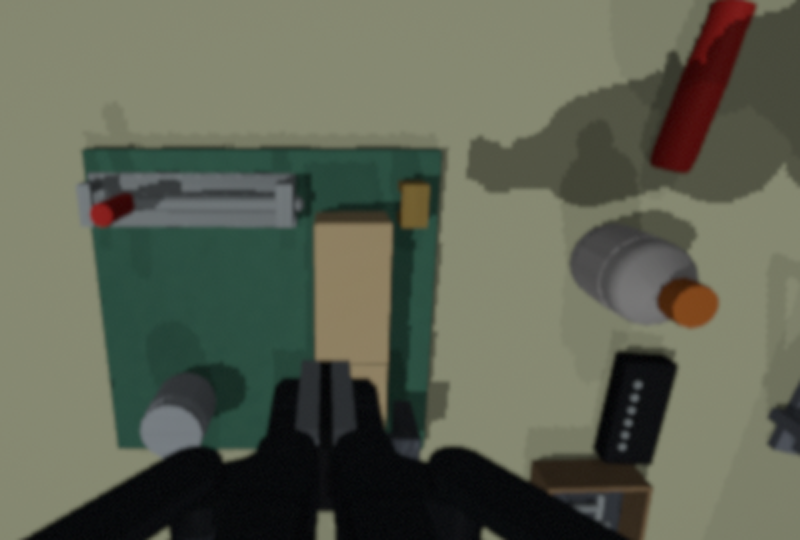

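The picture shows the block's top at (315–392, 222–362), a thin seam at row 363 and the front half carrying on below it. The bolt and keeper clear the block. I'll check the line and the seam by numbers.

Run:
```python
from h import *
c=Cam("wrist",np.load("w4.npy"))
g=cv2.cvtColor(c.img,cv2.COLOR_BGR2HSV)
def sub(a,thr): # subpixel crossing, last index above thr
    i=np.where(a>thr)[0].max(); return i+(a[i]-thr)/(a[i]-a[i+1])
V=g[:,:,2].astype(float)
A=[]
for r in range(172,268,3):
    a=V[r,340:362]; 
    try:A.append((340+sub(a,95),r))
    except Exception as e: pass
A=np.array(A); P=np.array([inj(p) for p in c.hit(A,52.)]); print(P[:,:2].tolist().__repr__()[:0]); 
for p in P[::2]: print("%.1f,%.1f"%(p[0],p[1]),end="  ")
print("\nseam col V",V[234:250,347].astype(int),V[234:250,336].astype(int)); print("seam",inj(c.hit([347,242.],52.)[0]),"back",inj(c.hit([335,171.],52.)[0]))
```

```text
-72.9,69.6  -65.7,70.2  -58.5,70.3  -51.1,70.0  -43.6,70.0  -36.0,70.1  -28.3,70.2  -20.6,70.4  -12.7,70.0  -4.7,69.9  3.4,70.1  11.6,70.2  19.9,69.9  28.4,69.8  36.9,69.9  45.6,70.0  
seam col V [142 142 142 142 142 142 139 131 129 137 142 143 143 143 143 141] [142 142 143 142 142 141 138 130 126 131 133 133 132 125 105  69]
seam [17.1 61.9 52. ] back [-74.2  45.6  52. ]
```

The block is in line within 0.3 mm, with a hairline seam at most. One firmer push, then the bolt.

Run:
```python
from h import *
bot.move_ptp(J(-98,47,90),RP); bot.movel(J(-98,47,22),max_speed=120,threshold=10)
bot.movel(J(-89,47,22),max_speed=40); bot.dwell(.2)
print(bot.movel(J(-81,47,22),max_speed=12,threshold=20)); s=st("push"); print(inj(s["tcp_pos"]))
bot.movel(J(-98,47,22),max_speed=80); bot.movel(J(-98,47,150),max_speed=200)
bot.grip(0.4); bot.move_ptp(J(-82,-94.5,120),RB)
print(bot.movel(J(-82,-94.5,39.5),max_speed=100,threshold=10)); 
bot.grip(0.0,30); st("gripped")
print(bot.movel(J(-82,-30,39.5),max_speed=60,threshold=15)); print(bot.movel(J(-82,-18.5,39.5),max_speed=25,threshold=18)); s=st("shot"); print(inj(s["tcp_pos"]))
bot.dwell(.2); st()
```

```text
False
t 28.4 [ 431.1 -198.    21.7] F [-11.8  -1.9   9.2] open 0.002 gf 5.754632726311684 push
[-85.1  47.2  21.7]
False
t 32.5 [ 439.5 -340.    40.3] F [-2.   0.2  5.8] open 0.149 gf 29.289925396442413 gripped
False
False
t 34.4 [ 437.2 -267.9   40.4] F [ -3.1 -11.1  -0.3] open 0.151 gf 29.47063833475113 shot
[-81.6 -22.9  40.4]
t 34.6 [ 437.2 -267.9   40.4] F [ -3.5 -11.4   1.2] open 0.151 gf 29.490108489990234
```

The bolt moved 72.0 mm and then met its stop. I'll release and check.

Run:
```python
from h import *
bot.grip(0.35); bot.dwell(.2); p=inj(bot.get_state()["tcp_pos"])
bot.movel(J(p[0],p[1],150),max_speed=120); bot.move_ptp(J(-50,-60,250),RB); bot.dwell(.3); st()
c=Cam("wrist"); np.save("w5.npy",c.img); a=c.img[20:260,200:480]; cv2.imwrite("pics/w5.png",cv2.resize(a,None,fx=2.4,fy=2.4,interpolation=cv2.INTER_CUBIC))
```

```text
t 37.0 [ 469.4 -303.1  248.8] F [ 0.2  0.6 -0.1] open 0.355 gf 0.0
```

View pics/w5.png

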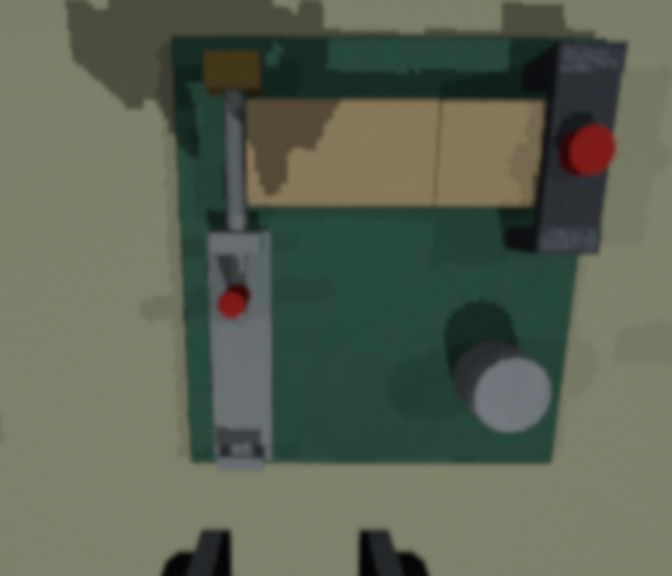

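The block is butted and in line, with only a hairline seam at column 438. The bolt enters the keeper at (234,80), and the tin and clamp are where they were.

```bash
python3 -c "
from bench import bot
print(bot.sign_off())"
```

```text
the job is handed in; nothing more can be done
None
```

The maple block is butted against the fixed half, in line to about 0.3 mm with only a hairline seam visible. The bolt is fully home in its keeper (72 mm of travel), and I handed the job in at about 37 s.

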